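Load a sharpening stone into a sprung bench holder

ROBOT

A 6-joint arm with a two-finger parallel gripper is mounted at the origin on the work surface. World frame = base frame: x ahead of the robot, y to its left, z up, the work surface at z = 0. Lengths are in mm, angles in rad, forces in N, time in s.
With the tool pointing down it reaches from about 300 to 775 mm from the base axis. Payload 14.6 kg.
Tool frame: the origin (TCP) lies between the finger pads; the fingertips stand 25 mm ahead of it and the grasp point (between the pads) lies 6 mm ahead of it; z points along the fingers, y is the line along which they close (so a half turn about z gives the same grasp; the last joint's range is limited). The gripper opens to 94 mm and grips with 3 to 60 N. Pads are 16 mm wide; open, the fingers measure 119 mm over their backs; the gripper's body (75 mm by 177 mm) begins 78 mm behind the grasp point.
Start: joints at [1.223, 0.3, 1.521, -0, 1.321, -0.067], TCP at [152.416, 528.449, 207.746] pointing down, gripper open.
Joint ranges: [-3.03, 3.03], [-0.79, 2.21], [0.23, 2.52], [-1.04, 4.18], [0, 3.07], [-2.55, 2.55]. Speed limits (rad/s): [2.22, 2.22, 2.57, 3.14, 3.14, 3.14].

INTERFACE

Orientations are given as [roll, pitch, yaw] about the fixed x, y, z axes, in that order (R = Rz(yaw) Ry(pitch) Rx(roll)).
In Python, from cell import manip gives the robot as it stands. The module is installed in compiled form; this text tells all that it offers.
- The arm moves only by the tool step_arm, never from a script. Its argument "series" is one flat list of numbers, 5 for each row, row after row: the shift along the world's x, y, z in mm, then the turn about the world's z in rad, then the closure, from 0 (fully open) to 1 (shut). In form: [dx, dy, dz, spin, jaw, dx, dy, dz, spin, jaw, ...]. A call has 1 to 20 rows; each row shifts and turns the commanded pose from where the row before left it; what a row does not reach is not made up. A row lasts 1/8 s, in which the tool goes at most 62.5 mm and 10.7 degrees, less where a joint would pass 70% of its speed; a pose out of reach is approached as far as the arm can. A call is refused whole if a number of a shift passes 62.5 or a number of a turn 0.188, either way. A call with a gripper value outside its range is refused whole. The fingers move at their own pace and stop on an object; "squeeze" is the grip in N (left out, the last holds). Time passes only in rows, so rows that do not move let the fingers close. It gives the time, the measured TCP pose, the force, the opening and the grip force at its end, in the units of the state.
- manip.read_state(): the state, without advancing time (a new reading comes with each control period).
- manip.camera(name): name is "side" or "top"; returns (picture, depth): 420x560x3 uint8, blue, green, red; 420x560 float32, mm along the optical axis (not along the pixel's ray), 0 where there is no reading.
- manip.camera_info(name): a dict with "fovy" (degrees; the focal length in pixels is half the picture's height over the tangent of half this angle, whatever the lens; pixels are square), "cx", "cy" (the principal point, pixels), "eye" and "orientation" of the camera in the world. Camera axes: x right, y down, z forward; pixel columns grow to the right and rows downward; lengths in mm; the calibration is good to about 2 mm. A picture is of the moment at which its call begins. camera_info takes no time and is no camera call.
- manip.sign_off(): hands the job in; it is judged then, once.
The state is a dict: "clock": time; "joints": joint angles; "qd": joint speeds; "effort": joint torques, N m; "eef_pos": TCP position; "eef_rot": TCP orientation; "wrist_force": force on the tool from outside, world axes, zero at the start; "moment": the same for the moment, N m; "finger_gap": finger opening in mm; "finger_force": force on a finger pad.
Only numpy, scipy, OpenCV 4.12 (cv2) and the standard library are available. Lean on these libraries where they do the work, as an engineer would, in place of code of your own. Each camera call takes 0.05 s, during which the arm holds its last target. There are 200 camera calls.

TASK

Clamp the longer of the two sharpening stones in the stone holder on the carving bench: tuck one end under the nose of the sprung jaw, push the jaw back with it and lower the other end behind the fixed stop, then let go so that the spring clamps the stone, lying flat and fully home on the bed. Do not drive the jaw all the way back against its hard end. Leave the short stone, the carved duck, the mallet and the gouge where they are.

Things in the scene. Friction and masses are not known exactly. Their poses are not given: they have to be found in the camera images.
- stone_center (a point): centre of the longer sharpening stone, a loose two-layer grey bar 150 x 50 x 25 mm (x long, y wide, z thick), about 0.3 to 0.55 kg, lying flat on the bench; its x axis runs along its length, either end may lead
- short_stone_center (a point): centre of the shorter stone, 100 x 40 x 20 mm, loose; not wanted, leave it alone. It may lie in either of the two places where the stones lie
- holder: wooden base of the stone holder, 264 x 34 x 24 mm, screwed to the bench by two 90 mm wide, 8 mm thick feet (x = -115 to -91 and 123 to 147 mm). Origin on the bench, x along its length to the sprung-jaw end, y across, z up. On it lies a 30 mm wide steel rail, the bed, top 30 mm above the bench; the 50 mm wide stone overhangs both, so fingers fit beside it
- bed_middle (a point): point 30 mm above holder's origin, on the bed's top, axes as holder. The rail, with stop and jaw, was locked up to 12 mm either way along x; this is not reported: feel or look for the jaw. Rail set in the middle: stop (44 wide, 12 thick, 12 mm above the bed) with inner face at x = -75 mm, jaw's inner face at +67 at rest, spring housing 112 to 128, 30 mm above the bed
- jaw_end (a point): point on the base's jaw end (x = 148 mm, 12 mm up). The jaw is 44 mm wide, 16 thick, its top 36.5 mm above the bed; along its top a nose juts 8 mm towards the stop, underside 28.5 mm above the bed (stone: 25). So the stone cannot go in from straight above: its end goes in under the nose, low on the bed, with the other end raised about 8 degrees, then is lowered while the jaw is held back
- jaw (a joint): slide of the sprung jaw, m: 0 at rest, growing as it is pushed away from the stop; hard end at 0.016, not to be reached. The spring pushes back with about 6 N at rest, 13.5 N at 8 mm, 20 N at the end. At rest 142 mm lie between jaw and stop: it reads about 0.008 with the 150 mm stone clamped; 0.011 to 0.013 is enough to bring the tilted stone's other end down past the stop
- duck: half-carved wooden duck, about 180 mm long and 148 mm tall, origin under its middle; a bystander
- mallet: wooden mallet lying on its side, head 115 x 70 x 66 mm, handle 200 mm towards its y; a bystander
- gouge: carving gouge, about 205 mm long, 24 mm high; a bystander

How it is judged:
By the outcome, as a careful person would: the job done as asked, in the order asked, and still so for the second after the job is handed in, with the robot touching nothing.
It also fails if it takes over 48 s, if anything falls off the work surface, if the arm or the gripper's body presses on something with over 40 N, if the wrist force passes 120 N, or if a joint passes its speed limit or range.

## Working session

There is one attempt and no reset: what is moved stays moved. The work goes in short steps, Python scripts to look and compute and a tool call to move; the robot and the scene stay as the last step left them, time stands still between calls to the robot, and variables do not carry over. Pictures are saved under pics/ and viewed, at most 10 in all, crops included, and the job is handed in when it is done.

Besides the shell and the picture viewer there is one more tool, called in YAML: its name, and indented under it one key for each argument. step_arm: Moves the arm, as the interface text tells. Its arguments: {"type":"object","properties":{"series":{"type":"array"},"squeeze":{"type":"number"}},"required":["series"]}

```bash
mkdir -p pics; cat > h.py <<'E'
import numpy as np, cv2
from cell import manip
from scipy.spatial.transform import Rotation as R
def info(n):
    i=manip.camera_info(n); return i
def rot(i):
    o=np.array(i["orientation"],float)
    return o if o.shape==(3,3) else R.from_euler('xyz',o).as_matrix()
def world(n,depth):
    i=info(n); f=depth.shape[0]/2/np.tan(np.radians(i["fovy"])/2)
    v,u=np.mgrid[:depth.shape[0],:depth.shape[1]]
    c=np.stack([(u-i["cx"])/f*depth,(v-i["cy"])/f*depth,depth],-1)
    return c@rot(i).T+np.array(i["eye"])
def ray(n,u,v,z):
    i=info(n); f=210/np.tan(np.radians(i["fovy"])/2)
    d=rot(i)@np.array([(u-i["cx"])/f,(v-i["cy"])/f,1]); e=np.array(i["eye"])
    return e+d*(z-e[2])/d[2]
E
python3 - <<'E'
from h import *
for n in("top","side"):
    p,d=manip.camera(n); print(n,info(n)); cv2.imwrite(f"pics/{n}0.png",p); np.save(f"{n}0.npy",d)
    W=world(n,d); print((d==0).mean(), np.nanpercentile(W[d>0][:,2],[1,10,50,90,99]))
print(manip.read_state())
E
```

```text
top {'fovy': 47.9631224303328, 'cx': 281.8291985945378, 'cy': 207.84423926444742, 'eye': array([ 409.56134656,  -54.26620031, 1451.5476779 ]), 'orientation': array([-3.04088903,  0.0043955 , -1.56550962])}
0.0038818027210884352 [-7.56468085e+02 -6.57913849e+02 -5.57155077e-01  7.07883868e+00
  5.53490821e+02]
side {'fovy': 45.3345467430628, 'cx': 276.4410679339406, 'cy': 215.1555928028096, 'eye': array([ 377.52340348, -821.13972263,  826.97707971]), 'orientation': array([-2.34590718, -0.01746297, -0.21587843])}
0.004119897959183673 [-4.86795938e+02 -2.59989766e+02 -4.01587574e-01  6.21663548e+01
  2.84699245e+02]
{'clock': 0.1, 'joints': array([ 1.22338820e+00,  3.00372067e-01,  1.52151867e+00, -1.60548415e-05,
        1.32070877e+00, -6.66287721e-02]), 'qd': array([ 1.01858291e-04, -1.90884872e-03, -2.80763718e-03, -9.51338767e-04,
        1.16710266e-03,  3.62323839e-05]), 'effort': array([ 1.06860763e-03, -5.32635498e+01, -3.53295708e+01,  7.09553459e-02,
        2.33792252e-02,  2.13949733e-05]), 'eef_pos': array([152.3491427 , 528.23344547, 207.26705438]), 'eef_rot': array([-3.14058699e+00, -5.15193729e-05,  2.86081726e+00]), 'wrist_force': array([ 0.20199225, -0.10568508, -0.45611839]), 'moment': array([ 0.0041421 , -0.01729772, -0.02290795]), 'finger_force': 0.0, 'finger_gap': 93.35066626305992}
```

View pics/top0.png

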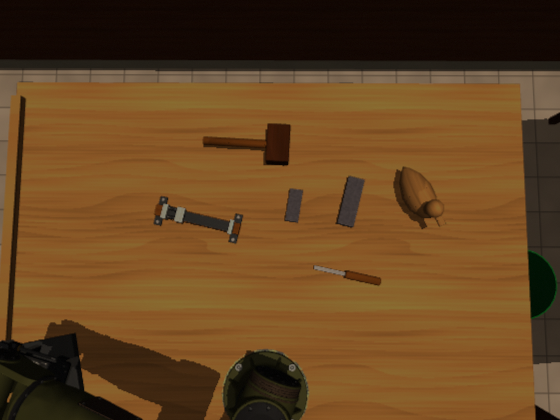

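View pics/side0.png

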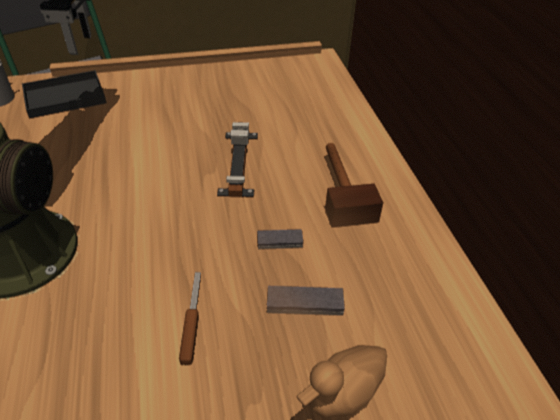

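Top view: the holder is at about (198,219), with its jaw end at the left (180,214) and the stop at (235,227). The long stone is at (350,202), the short one at (294,205), and the duck, mallet and gouge are clear of them. The side view shows the same layout, with the long stone at (305,300) and the jaw at (240,130).

```bash
python3 - <<'E'
from h import *
p={n:cv2.imread(f"pics/{n}0.png") for n in("top","side")}
def boxes(n,z0,z1,roi):
    W=world(n,np.load(f"{n}0.npy")); z=W[...,2]; u0,u1,v0,v1=roi
    m=np.zeros(z.shape,np.uint8); m[v0:v1,u0:u1]=((z>z0)&(z<z1))[v0:v1,u0:u1]
    hsv=cv2.cvtColor(p[n],cv2.COLOR_BGR2HSV); m&=(hsv[...,1]<110).astype(np.uint8)
    for c in cv2.findContours(m,0,2)[0]:
        if cv2.contourArea(c)<60: continue
        k=np.zeros_like(m); cv2.drawContours(k,[c],-1,1,-1); q=W[(k*m)>0]
        (c2,s,a)=cv2.minAreaRect(q[:,:2].astype(np.float32))
        b=cv2.boxPoints((c2,s,a)); e=[b[1]-b[0],b[2]-b[1]]; e=max(e,key=np.linalg.norm)
        print(n,"c",np.round(c2,1),"size",np.round(s,1),"yaw",round(np.arctan2(e[1],e[0]),3),"z",np.round(np.median(q[:,2]),1))
boxes("top",12,40,(270,390,160,240)); boxes("side",12,40,(230,360,220,330))
# holder: report height classes
for n,roi in(("top",(145,250,185,250)),("side",(210,265,115,200))):
    W=world(n,np.load(f"{n}0.npy")); u0,u1,v0,v1=roi; Q=W[v0:v1,u0:u1].reshape(-1,3)
    for lo,hi in((26,34),(38,46),(57,64),(64,70)):
        q=Q[(Q[:,2]>lo)&(Q[:,2]<hi)]
        if len(q)<5: continue
        c2,s,a=cv2.minAreaRect(q[:,:2].astype(np.float32)); print(n,lo,hi,len(q),np.round(c2,1),np.round(s,1),round(a,1),np.round(q.mean(0),1))
    q=Q[(Q[:,2]>15)&(Q[:,2]<75)]; c2,s,a=cv2.minAreaRect(q[:,:2].astype(np.float32)); print("all",np.round(c2,1),np.round(s,1),a)
cv2.imwrite("pics/holder.png",np.hstack([cv2.resize(p["top"][185:250,145:250],None,fx=4,fy=4),cv2.resize(p["side"][115:205,205:270],(188*1,260))]))
E
```

```text
top c [563.7 -82.8] size [39.  98.4] yaw -0.16 z 20.3
top c [ 575.7 -255.8] size [ 50.1 148.6] yaw -0.248 z 25.3
side c [ 573.1 -258.4] size [ 55.  149.5] yaw -0.256 z 24.5
side c [560.5 -85.3] size [44.6 99.3] yaw -0.151 z 19.4
top 26 34 455 [520.  210.8] [260.3  33.4] 77.1 [515.6 191.9  29.7]
top 38 46 68 [516.1 200. ] [200.3  43. ] 77.6 [508.3 158.6  42.6]
top 57 64 84 [535.5 277.7] [69.  43.6] 77.2 [538.  292.   60.6]
top 64 70 94 [535.5 275.9] [66. 42.] 76.8 [531.4 258.5  66.9]
all [511.7 213. ] [264.2  80.5] 80.78557586669922
side 26 34 434 [510.8 186.8] [221.2  43.6] 77.1 [510.2 180.   29.6]
side 38 46 115 [513.7 197.2] [208.3  43.3] 77.0 [505.5 162.1  41.6]
side 57 64 84 [532.1 273.1] [72.3 42.7] 78.3 [532.6 278.2  60.1]
side 64 70 100 [527.2 252.6] [28.5 41.4] 81.4 [526.9 251.6  66. ]
all [512.5 192.3] [242.6  44. ] 76.96405029296875
```

View pics/holder.png

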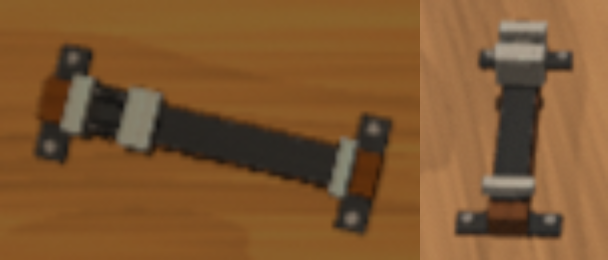

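The holder crop shows the stop as a pale strip at u≈231, v≈227, the jaw with its nose at u≈180, v≈215, and the spring housing at u≈165. The holder's yaw is about 1.345.

```bash
python3 - <<'E'
from h import *
a=1.345; ex=np.array([np.cos(a),np.sin(a)]); ey=np.array([-ex[1],ex[0]])
for n,roi in(("top",(145,250,185,250)),("side",(210,265,115,200))):
    W=world(n,np.load(f"{n}0.npy")); u0,u1,v0,v1=roi; Q=W[v0:v1,u0:u1].reshape(-1,3)
    s=Q[:,:2]@ex; t=Q[:,:2]@ey; z=Q[:,2]
    f=lambda m:(np.round(np.percentile(s[m],[2,50,98]),1),np.round(np.percentile(t[m],[2,50,98]),1),np.round(np.median(z[m]),1),m.sum())
    print(n,"stop",f((z>38)&(z<46)&(s<310)))
    print(n,"jaw",f((z>64)&(z<70)))
    print(n,"house",f((z>57)&(z<63)&(s>400)))
    print(n,"bed",f((z>28)&(z<32)))
    k=(z>8)&(z<70); print(n,"all",f(k), "rail t by s", [np.round(np.median(t[(z>28)&(z<32)&(abs(s-x)<12)]),1) for x in(240,280,300,340)])
    # fit axis
    m=(z>28)&(z<32); p=np.polyfit(s[m],t[m],1); print(p)
st=np.array([575,-256.5]); print("ex ey",ex,ey)
E
```

```text
top stop (array([210.3, 216.3, 222.1]), array([-479.6, -458.1, -438.3]), np.float64(41.8), np.int64(48))
top jaw (array([356.2, 367.2, 417.2]), array([-479.8, -461.1, -439.7]), np.float64(66.7), np.int64(94))
top house (array([408.6, 415.9, 424.6]), array([-480.8, -459.4, -438.6]), np.float64(59.3), np.int64(57))
top bed (array([203.1, 297.4, 408.2]), array([-474.2, -459.3, -444.8]), np.float64(29.7), np.int64(268))
top all (array([194.1, 325.7, 451.1]), array([-500. , -459.3, -416.6]), np.float64(29.5), np.int64(1249)) rail t by s [np.float64(-458.2), np.float64(-457.5), np.float64(-459.2), np.float64(-462.8)]
[-1.28511970e-02 -4.55869946e+02]
side stop (array([203.8, 210.7, 220.3]), array([-478. , -456.3, -435.6]), np.float64(40.9), np.int64(71))
side jaw (array([350.8, 362.5, 378.1]), array([-478.1, -457.5, -436.8]), np.float64(65.8), np.int64(100))
side house (array([402.9, 412.1, 420.2]), array([-478.2, -457.1, -435.9]), np.float64(59.3), np.int64(51))
side bed (array([206.4, 288.5, 362.5]), array([-471.6, -457.3, -441.9]), np.float64(29.7), np.int64(332))
side all (array([187.2, 301.7, 432.7]), array([-490.4, -457.9, -423. ]), np.float64(30.1), np.int64(1218)) rail t by s [np.float64(-458.6), np.float64(-457.5), np.float64(-456.8), np.float64(-457.3)]
[ 5.41748567e-03 -4.58801680e+02]
ex ey [0.22388255 0.97461613] [-0.97461613  0.22388255]
```

step_arm:
  series: [27,-47,0,0,0,27,-47,0,0,0,27,-47,0,0,0,27,-47,0,0,0,27,-47,0,0,0,27,-47,0,0,0,27,-47,0,0,0,27,-47,0,0,0,27,-47,0,0,0,27,-47,0,0,0,27,-47,0,0,0,27,-47,0,0,0,27,-47,0,0,0,27,-47,0,0,0,27,-47,0,0,0,27,-47,0,0,0,29,-43,-20,0.029,0,0,0,-40,0,0,0,0,0,0,0]
  squeeze: 12

```text
clock: 2.48
eef_pos: [612.0, -266.1, 144.1]
eef_rot: [3.14, -0.007, 2.889]
wrist_force: [0.4, 0.3, 0.7]
finger_gap: 93.9
finger_force: 0.0
```

```bash
python3 - <<'E'
from h import *
s=manip.read_state(); print(s["clock"],s["eef_pos"],s["eef_rot"],s["joints"])
p,d=manip.camera("side"); cv2.imwrite("pics/s1.png",p)
E
```

```text
2.475 [ 611.96943436 -266.08904098  144.08160748] [ 3.14010087 -0.00670563  2.88933907] [-4.65039551e-01  6.18941513e-01  1.21121207e+00  4.34060571e-05
  1.31830851e+00 -1.78358828e+00]
```

View pics/s1.png

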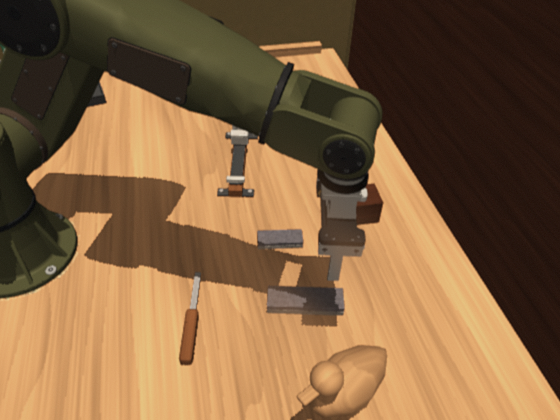

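The gripper is above the far end of the long stone, with the fingers straddling it near (335,265). I'll descend in two stages.

step_arm:
  series: [1,-1,-40,0,0,0,0,-35,0,0,0,0,-20,0,0,0,0,-10,0,0,0,0,0,0,0]

```text
clock: 3.15
eef_pos: [614.8, -267.6, 43.6]
eef_rot: [-3.141, 0.001, 2.89]
wrist_force: [0.0, 0.5, 0.6]
finger_gap: 93.8
finger_force: 0.0
```

step_arm:
  series: [-1,0,-10,0,0,0,0,-5,0,0,0,0,0,0,0,0,0,0,0,0.3,0,0,0,0,0.6,0,0,0,0,0.6,0,0,0,0,0.6,0,0,0,0,0.6,0,0,0,0,0.6]
  squeeze: 12

```text
clock: 4.28
eef_pos: [613.4, -267.5, 27.7]
eef_rot: [3.142, -0.0, 2.89]
wrist_force: [-0.0, 0.5, 0.0]
finger_gap: 39.0
finger_force: 0.0
```

```bash
python3 - <<'E'
from h import *
p,d=manip.camera("side"); q,_=manip.camera("top")
cv2.imwrite("pics/s2.png",np.hstack([cv2.resize(p[200:350,230:400],(510,450)),cv2.resize(q[150:250,310:400],(270,300)).copy() if 0 else cv2.resize(q[140:250,320:390],(286,450))]))
s=manip.read_state(); print(s["finger_gap"],s["finger_force"])
E
```

```text
37.77251354032589 0.0
```

View pics/s2.png

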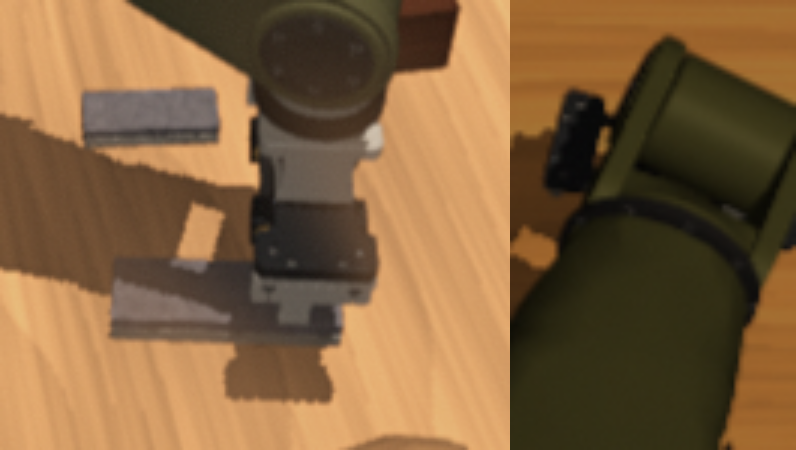

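The near fingertip appears to be over the stone's top at crop (310,320), not beside it. I'll check the heights by depth.

```bash
python3 - <<'E'
from h import *
p,d=manip.camera("side"); W=world("side",d)
print(manip.camera_info("side")["eye"])
for v in range(266,322,4):
    print(v,[tuple(int(x) for x in W[v,u]) for u in (290,322,332,338,346)])
s=manip.read_state(); print(s["eef_pos"],s["eef_rot"],s["joints"],s["wrist_force"],s["finger_gap"])
E
```

```text
[ 377.52340348 -821.13972263  826.97707971]
266 [(568, -155, -1), (582, -303, 168), (599, -305, 167), (608, -309, 170), (622, -311, 168)]
270 [(565, -167, 0), (581, -306, 162), (597, -311, 164), (607, -314, 165), (621, -316, 164)]
274 [(562, -179, 1), (578, -315, 163), (594, -322, 167), (604, -323, 167), (618, -324, 164)]
278 [(559, -189, 2), (575, -326, 166), (592, -329, 165), (602, -331, 166), (615, -333, 165)]
282 [(557, -198, 0), (573, -334, 166), (589, -337, 166), (599, -338, 165), (612, -341, 165)]
286 [(555, -207, -1), (570, -342, 166), (587, -344, 165), (597, -346, 165), (609, -350, 167)]
290 [(547, -235, 24), (569, -348, 163), (585, -353, 165), (594, -354, 164), (607, -357, 166)]
294 [(545, -244, 23), (571, -345, 149), (587, -350, 150), (596, -354, 153), (609, -355, 152)]
298 [(543, -254, 24), (377, -821, 826), (590, -345, 132), (600, -348, 133), (613, -350, 133)]
302 [(540, -265, 25), (601, -277, 25), (611, -301, 55), (632, -283, 24), (656, -268, -2)]
306 [(539, -271, 21), (597, -290, 31), (613, -300, 40), (629, -291, 23), (652, -279, 0)]
310 [(539, -273, 11), (599, -288, 15), (617, -294, 17), (628, -298, 19), (649, -289, 2)]
314 [(539, -274, -1), (599, -289, 3), (618, -295, 5), (630, -296, 3), (648, -294, -3)]
318 [(537, -282, -1), (598, -296, 0), (618, -298, -3), (628, -304, 2), (644, -305, -1)]
[ 613.41848174 -267.51366615   27.75639526] [ 3.14157211e+00 -2.45150700e-05  2.88982248e+00] [-4.65961706e-01  7.42546598e-01  1.29432710e+00  1.66415751e-05
  1.10474728e+00 -1.78499533e+00] [ 0.79984537 -0.05469231 -0.33428266] 37.68067340432416
```

```bash
python3 - <<'E'
from h import *
p,d=manip.camera("side"); W=world("side",d)
for v in range(296,320):
    print(v,[(tuple(int(x) for x in W[v,u]),tuple(int(x) for x in p[v,u])) for u in (326,332,336,342)])
q,dt=manip.camera("top"); T=world("top",dt)
E
```

```text
296 [((580, -342, 137), (81, 91, 98)), ((589, -346, 139), (82, 89, 97)), ((597, -345, 136), (82, 91, 99)), ((603, -355, 147), (80, 91, 101))]
297 [((580, -342, 134), (82, 91, 98)), ((590, -344, 133), (80, 89, 96)), ((597, -346, 134), (81, 89, 97)), ((606, -350, 137), (83, 92, 102))]
298 [((580, -342, 131), (81, 89, 97)), ((591, -343, 129), (82, 91, 97)), ((597, -347, 133), (80, 89, 96)), ((606, -349, 133), (80, 90, 100))]
299 [((581, -342, 128), (82, 91, 99)), ((591, -344, 127), (83, 91, 98)), ((598, -345, 127), (80, 89, 97)), ((606, -350, 131), (82, 92, 101))]
300 [((580, -344, 127), (84, 92, 100)), ((590, -347, 129), (81, 90, 97)), ((598, -346, 126), (78, 85, 92)), ((607, -349, 127), (83, 92, 100))]
301 [((600, -297, 56), (83, 91, 98)), ((591, -345, 124), (81, 87, 96)), ((597, -347, 125), (64, 70, 78)), ((607, -351, 126), (91, 97, 105))]
302 [((601, -297, 53), (81, 90, 97)), ((612, -298, 51), (80, 88, 95)), ((628, -282, 24), (48, 51, 58)), ((640, -284, 24), (106, 110, 120))]
303 [((602, -296, 47), (81, 90, 97)), ((612, -299, 49), (78, 86, 92)), ((627, -285, 26), (48, 49, 55)), ((63
[... 1539 characters left out ...]
2))]
315 [((607, -292, 1), (53, 75, 101)), ((618, -294, 1), (57, 76, 98)), ((626, -296, 0), (51, 68, 91)), ((637, -300, 4), (87, 127, 173))]
316 [((606, -294, 1), (51, 80, 113)), ((618, -296, 0), (49, 76, 108)), ((626, -298, 1), (54, 84, 120)), ((638, -299, -1), (108, 164, 222))]
317 [((606, -295, 0), (52, 81, 114)), ((617, -298, 0), (52, 80, 113)), ((624, -301, 2), (63, 99, 142)), ((637, -302, 0), (109, 168, 226))]
318 [((605, -298, 0), (53, 81, 116)), ((618, -299, -2), (51, 78, 111)), ((625, -301, 0), (61, 94, 134)), ((636, -304, 0), (109, 166, 223))]
319 [((606, -298, -3), (53, 82, 116)), ((616, -303, 1), (52, 80, 112)), ((625, -302, -2), (58, 91, 130)), ((635, -307, 1), (106, 163, 221))]
```

The measured finger tip is at z≈37, but the reported TCP implies 2.7. The xy agrees. So the height reading seems to be off by about 30 mm. I'll open, lower a little, and check again.

step_arm:
  series: [0,0,0,0,0,0,0,0,0,0,0,0,0,0,0,0,0,-5,0,0,0,0,-5,0,0,0,0,0,0,0]

```text
clock: 5.28
eef_pos: [613.1, -267.4, 17.0]
eef_rot: [3.141, -0.001, 2.89]
wrist_force: [-0.2, 0.2, -1.2]
finger_gap: 92.7
finger_force: 0.0
```

```bash
python3 - <<'E'
from h import *
p,d=manip.camera("side"); W=world("side",d)
s=manip.read_state(); print(s["eef_pos"],s["wrist_force"],s["finger_gap"])
cv2.imwrite("pics/s3.png",cv2.resize(p[220:340,260:400],None,fx=5,fy=5,interpolation=2))
E
```

```text
[ 613.27407808 -267.52011634   17.40445416] [-0.4792899   0.34076506  0.0634736 ] 93.58455645645746
```

View pics/s3.png

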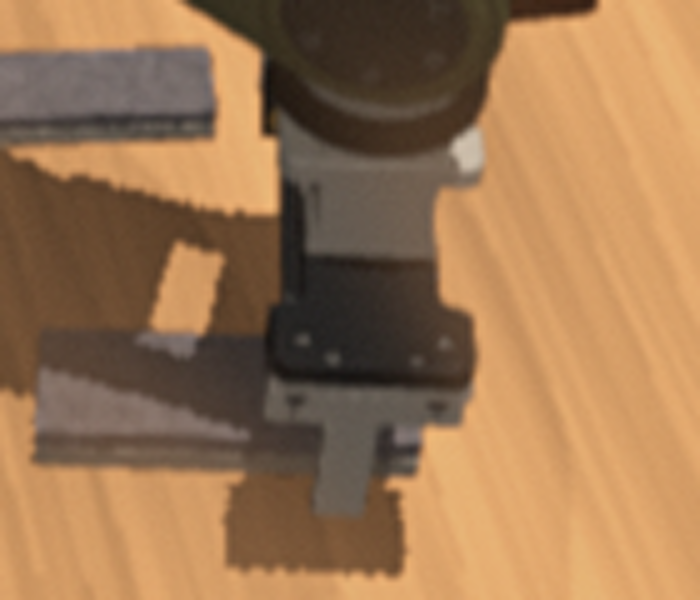

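The reported z of 17 would put the fingertip 8 mm below the bench without any contact force, so the reported z is biased low. Here the fingertip is at pixel (328,322), still clear of the bench.

```bash
python3 - <<'E'
from h import *
p,d=manip.camera("side"); W=world("side",d)
for v in range(304,328,2): print(v,W[v,[326,329,332]].astype(int).tolist())
m=(W[...,2]<25)
for n in("top",):
    q,dt=manip.camera(n)
E
```

```text
304 [[582, -342, 113], [587, -344, 114], [591, -347, 117]]
306 [[591, -323, 78], [596, -324, 78], [601, -326, 80]]
308 [[592, -323, 72], [596, -325, 73], [602, -326, 73]]
310 [[592, -323, 66], [597, -325, 68], [602, -326, 66]]
312 [[593, -323, 59], [598, -325, 60], [603, -327, 61]]
314 [[593, -323, 52], [598, -326, 56], [603, -327, 55]]
316 [[593, -324, 47], [599, -325, 47], [605, -325, 46]]
318 [[594, -324, 41], [600, -324, 39], [605, -326, 40]]
320 [[594, -324, 35], [600, -325, 33], [605, -328, 36]]
322 [[595, -324, 27], [600, -326, 30], [606, -327, 29]]
324 [[601, -311, 0], [607, -312, 0], [613, -314, 0]]
326 [[601, -313, -2], [607, -314, -3], [612, -317, -1]]
```

The true tip height is about the reported z plus 9. I'll lower about 22 more, carefully.

step_arm:
  series: [0,0,-8,0,0,0,0,-7,0,0,0,0,-3,0,0,0,0,0,0,0]

```text
clock: 5.92
eef_pos: [613.5, -267.6, 2.4]
eef_rot: [-3.141, 0.0, 2.89]
wrist_force: [-15.0, 6.8, 30.4]
finger_gap: 93.9
finger_force: 15.2
```

step_arm:
  series: [0,0,-2,0,0,0,0,-1,0,0,0,0,0,0,0]

```text
clock: 6.3
eef_pos: [613.7, -267.7, 2.2]
eef_rot: [-3.141, 0.001, 2.89]
wrist_force: [-28.5, 11.8, 56.3]
finger_gap: 94.3
finger_force: 28.1
```

```bash
python3 - <<'E'
from h import *
p,d=manip.camera("side"); W=world("side",d)
for v in range(318,336,1): print(v,W[v,[324,328]].astype(int).tolist())
E
```

```text
318 [[590, -323, 41], [597, -325, 42]]
319 [[591, -322, 36], [599, -323, 35]]
320 [[591, -322, 32], [598, -324, 34]]
321 [[591, -323, 31], [598, -326, 32]]
322 [[592, -323, 26], [599, -325, 28]]
323 [[592, -324, 25], [600, -324, 22]]
324 [[593, -322, 18], [599, -325, 21]]
325 [[592, -324, 19], [599, -326, 19]]
326 [[592, -325, 16], [600, -326, 15]]
327 [[592, -324, 12], [600, -326, 12]]
328 [[595, -319, 0], [604, -319, -2]]
329 [[594, -321, 0], [602, -323, 0]]
330 [[594, -323, 0], [601, -325, 0]]
331 [[594, -323, -2], [601, -326, 0]]
332 [[593, -328, 0], [600, -329, 0]]
333 [[592, -329, 0], [600, -331, 0]]
334 [[592, -331, -1], [599, -332, -1]]
335 [[591, -333, -1], [599, -334, -2]]
```

The tips touch the bench at reported z≈2.3. The outer tip is bevelled, which explains my overestimate from the camera. I'll back off to about 2 mm clear and close.

step_arm:
  series: [0,0,4,0,0,0,0,4,0,0,0,0,0,0,0,0,0,0,0,0]

```text
clock: 6.85
eef_pos: [613.2, -267.5, 4.1]
eef_rot: [3.141, -0.001, 2.89]
wrist_force: [0.6, -0.5, -0.3]
finger_gap: 93.8
finger_force: 0.0
```

step_arm:
  series: [0,0,1,0,0.3,0,0,0,0,0.6,0,0,0,0,0.7,0,0,0,0,0.7,0,0,0,0,0.7,0,0,0,0,0.7]
  squeeze: 12

```text
clock: 7.6
eef_pos: [613.4, -267.5, 5.7]
eef_rot: [3.142, -0.0, 2.89]
wrist_force: [-0.0, 0.5, -0.4]
finger_gap: 49.8
finger_force: 12.0
```

Gripped: the gap is 49.8. Next I lift 16 mm gently and look for tilt.

step_arm:
  series: [0,0,4,0,0.7,0,0,4,0,0.7,0,0,4,0,0.7,0,0,4,0,0.7,0,0,0,0,0.7]

```text
clock: 8.22
eef_pos: [613.6, -267.7, 22.2]
eef_rot: [-3.141, 0.001, 2.89]
wrist_force: [0.5, 0.0, -1.7]
finger_gap: 50.1
finger_force: 12.0
```

```bash
cat > tilt.py <<'E'
from h import *
import sys
# near (-y) long side face/top edge of the stone in side depth: fit top plane from grey points left of gripper
p,d=manip.camera("side"); W=world("side",d); s=manip.read_state()
print("state",np.round(s["eef_pos"],1),np.round(s["wrist_force"],1),np.round(s["moment"],2),s["finger_gap"],s["finger_force"],s["clock"])
c=s["eef_pos"][:2]; y=s["eef_rot"][2]; e=np.array([np.cos(y),np.sin(y)]); n=np.array([-e[1],e[0]])
a=(W[...,:2]-c)@e; b=(W[...,:2]-c)@n
zlo,zhi=map(float,sys.argv[1:3])
m=(a>20)&(a<135)&(abs(b)<22)&(W[...,2]>zlo)&(W[...,2]<zhi)&(d>0)
A,Z=a[m],W[...,2][m]
for _ in range(4):
    P=np.polyfit(A,Z,1); k=abs(Z-np.polyval(P,A))<4; A,Z=A[k],Z[k]
print(len(A),"a range",np.round(np.percentile(A,[0,1,99,100]),1),"slope deg",np.degrees(np.arctan(P[0])),"z at 0,110:",np.polyval(P,[0,110]))
E
python3 tilt.py 15 70
```

```text
state [ 613.6 -267.6   22. ] [ 0.9 -0.1 -0.7] [-0.05 -0.13 -0.  ] 50.035403451482914 11.999899595975876 8.275
834 a range [ 25.   27.2 115.4 116.2] slope deg -8.175491627138518 z at 0,110: [41.13271941 25.32950407]
```

Tilt is 8.2° with the leading end on the bench, as needed. I'll firm up the grip, lift and carry it over.

step_arm:
  series: [0,0,0,0,0.7,0,0,0,0,0.7,0,0,15,0,0.7,0,0,30,0,0.7,0,0,35,0,0.7,-8,30,20,-0.15,0.7,-12,40,0,-0.15,0.7,-13,40,0,-0.15,0.7,-13,40,0,-0.15,0.7,-13,40,0,-0.15,0.7,-13,40,0,-0.15,0.7,-13,40,0,-0.15,0.7,-13,40,0,-0.15,0.7,-10,40,0,-0.15,0.7,-8,30,0,-0.15,0.7,0,4,0,-0.045,0.7,0,0,0,0,0.7]
  squeeze: 60

```text
clock: 10.4
eef_pos: [497.3, 116.7, 122.4]
eef_rot: [3.141, -0.0, 1.346]
wrist_force: [0.6, -0.4, -3.2]
finger_gap: 49.2
finger_force: 60.0
```

```bash
python3 tilt.py 80 170; python3 - <<'E'
from h import *
p,d=manip.camera("side"); cv2.imwrite("pics/s4.png",cv2.resize(p[30:230,160:360],None,fx=3,fy=3,interpolation=2))
E
```

```text
state [497.4 116.3 122.3] [ 0.3 -0.5 -2.9] [-0.18  0.16 -0.06] 49.67587400933004 59.99859631061554 10.45
310 a range [ 20.1  20.7 113.8 116.5] slope deg -8.159039099784884 z at 0,110: [140.925593   125.15461486]
```

View pics/s4.png

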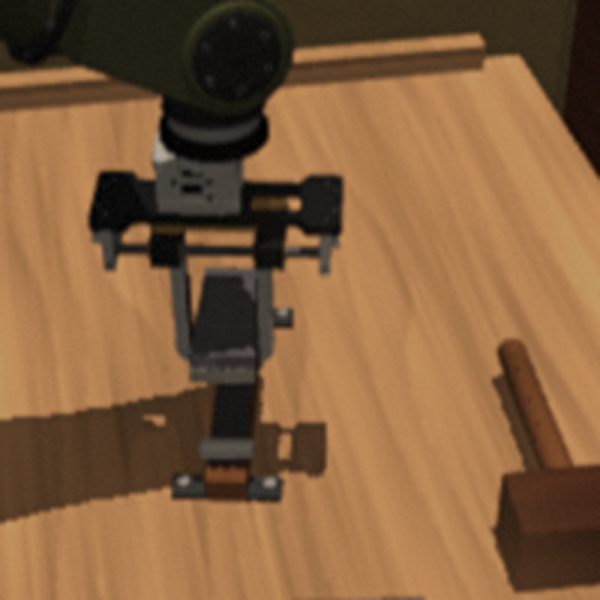

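The stone is tilted 8.2° above the holder, with its leading end towards the jaw. It lines up with the rail (stone end at crop (222,370), stop at (226,440)). I'll lower it to just above the bed.

step_arm:
  series: [0,0,-30,0,0.7,0,0,-20,0,0.7,0,0,-10,0,0.7,0,0,-5,0,0.7,0,0,0,0,0.7]

```text
clock: 11.12
eef_pos: [497.6, 116.4, 57.1]
eef_rot: [3.141, -0.0, 1.345]
wrist_force: [0.1, -0.1, -2.9]
finger_gap: 49.4
finger_force: 60.0
```

step_arm:
  series: [0,0,-1.5,0,0.7,0,0,-1,0,0.7,0,0,0,0,0.7]

```text
clock: 11.5
eef_pos: [497.4, 116.5, 54.4]
eef_rot: [3.141, -0.0, 1.345]
wrist_force: [0.2, 0.3, -2.6]
finger_gap: 49.6
finger_force: 60.0
```

```bash
python3 tilt.py 40 100;  python3 - <<'E'
from h import *
p,d=manip.camera("side"); q,_=manip.camera("top"); cv2.imwrite("pics/s5.png",np.hstack([cv2.resize(p[90:210,190:290],(480,576),interpolation=2),cv2.resize(q[180:250,145:250],(315,576*315//945*1),interpolation=2) if 0 else cv2.resize(q[180:250,145:190],(320,576),interpolation=2)]))
E
```

```text
state [497.4 116.5  54.4] [-0.9 -0.6 -3.6] [-0.19  0.1  -0.01] 49.43874514403307 59.9986070394516 11.55
284 a range [ 20.1  21.8 130.6 131.4] slope deg -7.1573414080902245 z at 0,110: [71.87352746 58.06049366]
```

View pics/s5.png

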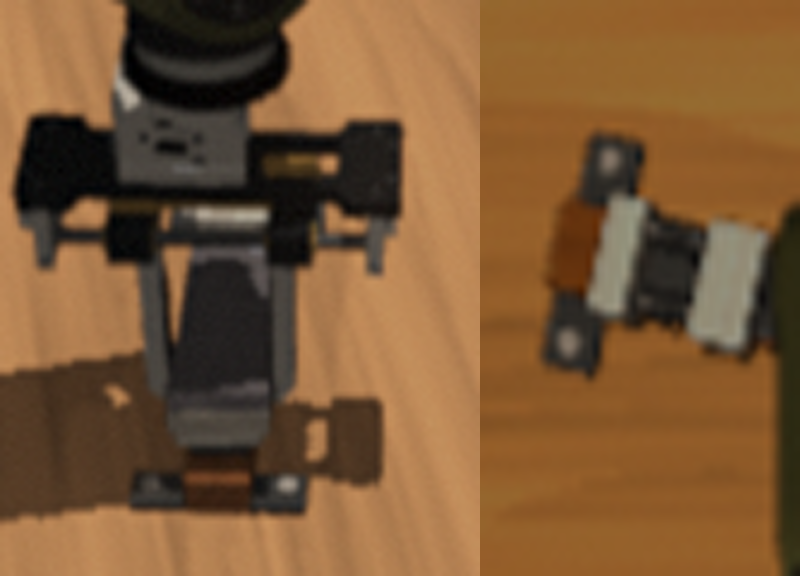

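The side crop shows the stone tilted between the fingers with its rear over the stop. The top crop shows the jaw and nose clear ahead of the gripper. I'll touch down lightly, then advance along the holder axis (0.224, 0.975).

step_arm:
  series: [0,0,-1,0,0.7,0,0,-1,0,0.7,0,0,0,0,0.7]

```text
clock: 12.02
eef_pos: [497.4, 116.4, 52.2]
eef_rot: [-3.142, -0.0, 1.345]
wrist_force: [-0.7, 0.0, -1.8]
finger_gap: 49.3
finger_force: 60.0
```

step_arm:
  series: [0.9,3.9,0,0,0.7,0.9,3.9,0,0,0.7,0.9,3.9,0,0,0.7,0,0,0,0,0.7]

```text
clock: 12.52
eef_pos: [500.1, 128.5, 52.2]
eef_rot: [3.142, -0.0, 1.345]
wrist_force: [-0.3, 0.5, -2.1]
finger_gap: 49.4
finger_force: 60.0
```

step_arm:
  series: [0.7,2.9,0,0,0.7,0.4,1.9,0,0,0.7,0,0,0,0,0.7]

```text
clock: 12.9
eef_pos: [501.3, 133.1, 52.3]
eef_rot: [3.142, -0.0, 1.345]
wrist_force: [-0.3, 0.6, -3.0]
finger_gap: 49.4
finger_force: 60.0
```

step_arm:
  series: [0.4,1.9,0,0,0.7,0,0,0,0,0.7]

```text
clock: 13.15
eef_pos: [501.6, 135.0, 52.2]
eef_rot: [-3.142, -0.0, 1.345]
wrist_force: [0.6, 1.0, -3.1]
finger_gap: 49.6
finger_force: 60.0
```

step_arm:
  series: [0.4,1.9,0,0,0.7,0,0,0,0,0.7]

```text
clock: 13.4
eef_pos: [502.1, 136.9, 52.3]
eef_rot: [3.142, -0.0, 1.345]
wrist_force: [0.3, 0.2, -2.8]
finger_gap: 49.4
finger_force: 60.0
```

step_arm:
  series: [0.4,1.9,0,0,0.7,0,0,0,0,0.7]

```text
clock: 13.65
eef_pos: [502.3, 138.1, 52.2]
eef_rot: [-3.141, 0.001, 1.345]
wrist_force: [-0.1, -5.9, -1.6]
finger_gap: 49.8
finger_force: 60.0
```

step_arm:
  series: [0.3,1.5,0,0,0.7,0,0,0,0,0.7]

```text
clock: 13.9
eef_pos: [502.5, 139.4, 52.2]
eef_rot: [-3.141, 0.002, 1.345]
wrist_force: [-1.3, -7.3, -1.0]
finger_gap: 49.4
finger_force: 60.0
```

step_arm:
  series: [0.3,1.5,0,0,0.7,0,0,0,0,0.7]

```text
clock: 14.15
eef_pos: [502.8, 140.7, 52.1]
eef_rot: [-3.141, 0.002, 1.345]
wrist_force: [-1.6, -9.3, -0.9]
finger_gap: 49.5
finger_force: 60.0
```

Contact with the jaw is at y≈137.9 (s≈247), as expected. I'll push about 12 mm beyond that, so to y≈149.7.

step_arm:
  series: [0.5,2,0,0,0.7,0.5,2,0,0,0.7,0.3,1.5,0,0,0.7,0,0,0,0,0.7]

```text
clock: 14.65
eef_pos: [504.0, 145.8, 52.1]
eef_rot: [-3.141, 0.003, 1.345]
wrist_force: [-2.2, -12.8, 0.3]
finger_gap: 49.5
finger_force: 60.0
```

step_arm:
  series: [0.4,1.5,0,0,0.7,0.3,1.2,0,0,0.7,0,0,0,0,0.7]

```text
clock: 15.02
eef_pos: [504.6, 148.1, 52.0]
eef_rot: [-3.141, 0.003, 1.345]
wrist_force: [-3.2, -14.5, 1.2]
finger_gap: 49.8
finger_force: 60.0
```

step_arm:
  series: [0.4,1.8,0,0,0.7,0,0,0,0,0.7,0,0,0,0,0.7]

```text
clock: 15.4
eef_pos: [504.9, 149.8, 52.0]
eef_rot: [-3.14, 0.003, 1.345]
wrist_force: [-4.6, -15.8, 0.3]
finger_gap: 49.9
finger_force: 60.0
```

```bash
python3 - <<'E'
from h import *
a=1.345; ex=np.array([np.cos(a),np.sin(a)]); ey=np.array([-ex[1],ex[0]])
p,d=manip.camera("side"); W=world("side",d); q,dt=manip.camera("top"); T=world("top",dt)
for n,X in(("side",W),("top",T)):
    s=X[...,:2]@ex; t=X[...,:2]@ey; z=X[...,2]; k=abs(t+458)<22
    m=k&(z>64)&(z<69.5)&(s>350)&(s<400)
    print(n,"jaw top s",np.round(np.percentile(s[m],[2,50,98]),1) if m.sum() else None,m.sum())
s=W[...,:2]@ex; t=W[...,:2]@ey; z=W[...,2]
for lo,hi in((200,206),(206,212),(212,218),(218,224),(224,230),(230,240)):
    m=(abs(t+458)<18)&(s>lo)&(s<hi)&(z>20)&(z<90); print(lo,np.round(np.percentile(z[m],[5,25,50,75,95]),1) if m.sum() else None,m.sum())
E
```

```text
side jaw top s [377.2 382.9 387.7] 24
top jaw top s [387.1 389.6 391.5] 9
200 [21.8 24.3 27.6 31.8 41. ] 46
206 [22.1 29.8 35.2 38.5 42.2] 77
212 [37.8 39.5 40.7 41.9 43.3] 26
218 [41.6 54.9 59.1 66.2 75.1] 74
224 [52.5 61.6 68.8 72.8 75.8] 76
230 [27.9 29.9 72.  74.  75.2] 56
```

The jaw is at about 11.8 mm by force, position and the top view. I'll start lowering while holding the push, watching for the stop.

step_arm:
  series: [0.2,0.7,-1.5,0,0.7,0,0,-1.5,0,0.7,0,0,-1.5,0,0.7,0,0,0,0,0.7]

```text
clock: 16.0
eef_pos: [505.3, 150.7, 47.7]
eef_rot: [-3.141, 0.003, 1.344]
wrist_force: [-4.4, -15.2, 3.0]
finger_gap: 50.0
finger_force: 60.0
```

step_arm:
  series: [0,0.3,-1.5,0,0.7,0,0,-1.5,0,0.7,0,0,0,0,0.7]

```text
clock: 16.38
eef_pos: [505.3, 151.1, 44.7]
eef_rot: [-3.141, 0.003, 1.344]
wrist_force: [-2.8, -14.8, 2.8]
finger_gap: 49.6
finger_force: 60.0
```

step_arm:
  series: [0,0,-1.5,0,0.7,0,0,-1.5,0,0.7,0,0,0,0,0.7]

```text
clock: 16.75
eef_pos: [505.4, 151.3, 41.7]
eef_rot: [-3.141, 0.002, 1.344]
wrist_force: [-3.4, -13.8, 2.6]
finger_gap: 49.3
finger_force: 60.0
```

step_arm:
  series: [0,0,-1.5,0,0.7,0,0,-1.5,0,0.7,0,0,0,0,0.7]

```text
clock: 17.12
eef_pos: [505.4, 151.4, 38.7]
eef_rot: [-3.141, 0.002, 1.344]
wrist_force: [-2.6, -12.4, 2.3]
finger_gap: 49.6
finger_force: 60.0
```

```bash
python3 tilt.py 40 80
```

```text
state [505.4 151.4  38.7] [ -1.8 -12.3   1.6] [-1.8   0.52  0.03] 49.729720963557675 60.00056862831116 17.175
259 a range [ 20.1  20.5  95.2 107.2] slope deg -0.6545327164918407 z at 0,110: [56.40039938 55.14373211]
```

step_arm:
  series: [0,0,-1.5,0,0.7,0,0,-1,0,0.7,0,0,0,0,0.7]

```text
clock: 17.55
eef_pos: [505.5, 151.5, 36.4]
eef_rot: [-3.141, 0.002, 1.344]
wrist_force: [-3.9, -11.5, 4.2]
finger_gap: 49.6
finger_force: 60.0
```

step_arm:
  series: [0,0,-1,0,0.7,0,0,0,0,0.7]

```text
clock: 17.8
eef_pos: [505.5, 151.6, 36.3]
eef_rot: [-3.141, 0.002, 1.345]
wrist_force: [-8.8, -13.1, 16.0]
finger_gap: 49.5
finger_force: 60.0
```

```bash
python3 tilt.py 40 80; python3 - <<'E'
from h import *
p,d=manip.camera("side"); cv2.imwrite("pics/s6.png",cv2.resize(p[120:210,200:280],(640,600),interpolation=2))
E
```

```text
state [505.5 151.5  36.3] [ -8.5 -12.8  15.2] [-1.92  1.8   0.15] 49.325072299572405 60.008565187454224 17.85
256 a range [ 20.7  20.8 105.3 116.9] slope deg 2.4121128015725866 z at 0,110: [52.53777752 57.17143947]
```

View pics/s6.png

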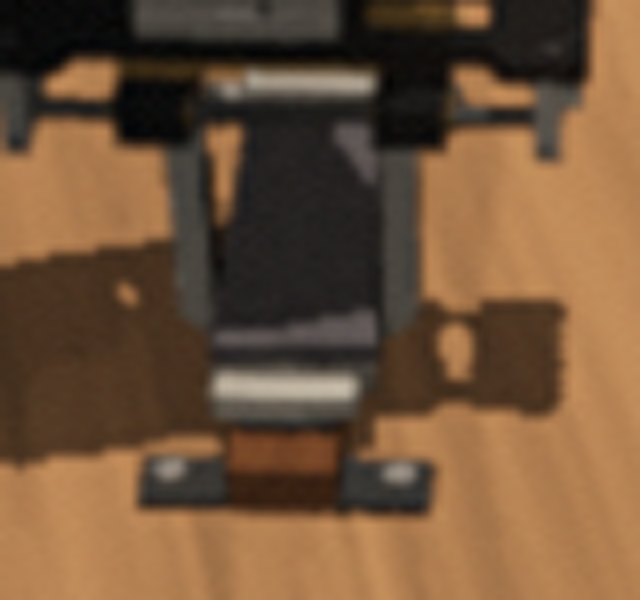

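The rear end is down inside the stop, which is the pale strip at crop (285,385), and the stone is nearly flat. I'll ease back until it meets the stop, then let go.

step_arm:
  series: [-0.3,-1,0.5,0,0.7,-0.2,-1,0,0,0.7,-0.2,-1,0,0,0.7,0,0,0,0,0.7]

```text
clock: 18.4
eef_pos: [505.1, 149.6, 36.3]
eef_rot: [3.141, -0.0, 1.345]
wrist_force: [-3.5, -3.5, 7.0]
finger_gap: 49.6
finger_force: 60.0
```

step_arm:
  series: [-0.2,-1,0,0,0.7,0,0,0,0,0.7]

```text
clock: 18.65
eef_pos: [505.1, 149.5, 36.3]
eef_rot: [3.141, -0.002, 1.345]
wrist_force: [-1.9, 5.2, 3.9]
finger_gap: 49.6
finger_force: 60.0
```

```bash
cat > prof.py <<'E'
from h import *
a=1.345; ex=np.array([np.cos(a),np.sin(a)]); ey=np.array([-ex[1],ex[0]])
for n in("side","top"):
    p,d=manip.camera(n); X=world(n,d); s=X[...,:2]@ex; t=X[...,:2]@ey; z=X[...,2]
    print(n,[(lo,round(float(np.median(z[m])),1),int(m.sum())) for lo in range(204,400,8) for m in[(abs(t+457)<14)&(s>=lo)&(s<lo+8)&(z>25)&(z<(62 if lo<350 else 80))] if m.sum()>3])
s=manip.read_state(); print(np.round(s["eef_pos"],1),np.round(s["wrist_force"],1),np.round(s["moment"],2))
E
python3 prof.py
```

```text
side [(204, 34.3, 76), (212, 44.4, 52), (220, 52.0, 45), (228, 54.9, 26), (236, 54.2, 21), (244, 54.2, 23), (252, 54.8, 23), (260, 54.4, 22), (268, 54.2, 24), (276, 54.3, 21), (284, 54.1, 24), (292, 54.1, 21), (300, 55.1, 23), (308, 54.4, 18), (316, 54.4, 24), (324, 54.1, 20), (332, 54.7, 19), (340, 55.2, 14), (348, 53.5, 10), (356, 63.4, 24), (364, 64.7, 20)]
top [(204, 29.1, 19), (212, 43.0, 25), (220, 48.1, 20), (380, 68.1, 10), (388, 52.3, 5), (396, 37.3, 22)]
[505.  149.5  36.3] [-1.3  4.5  4.2] [1.25 0.55 0.06]
```

The stone's top is flat at 54–55 mm all along, and it is held against the stop. I'll release and retreat.

step_arm:
  series: [0.1,0.4,0,0,0.7,0,0,0,0,0.4,0,0,0,0,0.2,0,0,0,0,0.1,0,0,0,0,0.1,0,0,10,0,0.1,0,0,30,0,0.1,0,0,50,0,0.1,0,0,50,0,0.1,-30,-40,30,0,0.1,-30,-50,0,0,0.1,-30,-50,0,0,0.1,-30,-50,0,0,0.1,0,0,0,0,0.1]
  squeeze: 10

```text
clock: 20.5
eef_pos: [383.7, -43.1, 206.7]
eef_rot: [3.14, 0.0, 1.34]
wrist_force: [0.0, 0.0, -0.0]
finger_gap: 84.6
finger_force: 0.0
```

```bash
python3 prof.py;  python3 - <<'E'
from h import *
p,d=manip.camera("side"); q,_=manip.camera("top"); cv2.imwrite("pics/s7.png",np.hstack([cv2.resize(p[110:210,195:285],(400,445),interpolation=2),cv2.resize(q[180:250,145:205],(381,445),interpolation=2)]))
E
```

```text
side [(204, 34.8, 71), (212, 46.6, 60), (220, 52.9, 43), (228, 54.0, 24), (236, 54.0, 23), (244, 54.3, 21), (252, 53.8, 27), (260, 54.4, 23), (268, 53.9, 21), (276, 54.4, 29), (284, 55.5, 17), (292, 54.2, 19), (300, 54.2, 24), (308, 54.9, 18), (316, 54.7, 22), (324, 54.8, 20), (332, 54.2, 21), (340, 54.7, 22), (348, 54.4, 15), (356, 60.7, 55), (364, 64.7, 24), (372, 65.7, 22), (380, 65.4, 8), (396, 58.4, 6)]
top [(204, 29.7, 18), (212, 42.8, 26), (220, 52.8, 29), (228, 56.7, 25), (236, 55.5, 28), (244, 55.3, 23), (252, 56.1, 28), (260, 55.2, 22), (268, 55.4, 27), (276, 55.0, 23), (284, 54.4, 23), (292, 54.2, 28), (300, 55.0, 24), (308, 55.7, 27), (316, 55.8, 25), (324, 56.6, 25), (332, 54.8, 26), (340, 54.3, 28), (348, 56.2, 21), (356, 55.0, 31), (364, 66.6, 29), (372, 66.3, 26), (380, 67.3, 26), (388, 50.9, 6), (396, 39.7, 22)]
[385.1 -41.  206.5] [ 0.8  0.4 -0.3] [-0.1   0.05  0.01]
```

View pics/s7.png

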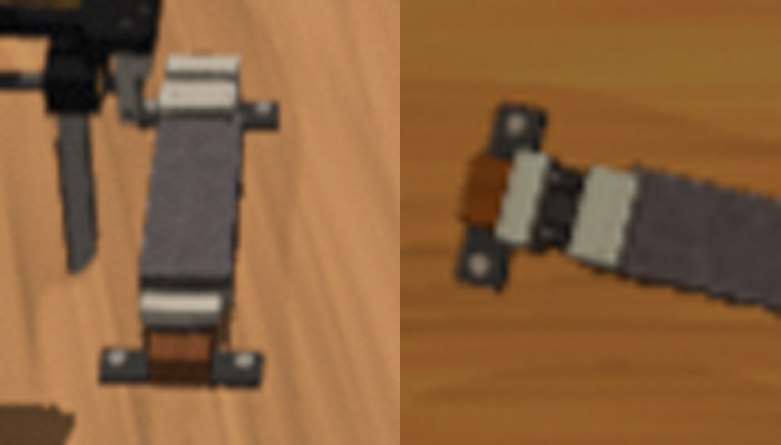

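The stone lies flat between the stop (side crop (180,300)) and the jaw, with its end under the nose, and the fingers are clear. I'll check the sideways centring, then hand in.

```bash
python3 - <<'E'
from h import *
a=1.345; ex=np.array([np.cos(a),np.sin(a)]); ey=np.array([-ex[1],ex[0]]); off=[]
for n in("side","top"):
    p,d=manip.camera(n); X=world(n,d); s=X[...,:2]@ex; t=X[...,:2]@ey; z=X[...,2]
    f=lambda m:np.percentile(t[m],[3,97])
    k=abs(t+457)<40
    st=f(k&(z>52)&(z<58)&(s>235)&(s<290)); s2=f(k&(z>52)&(z<58)&(s>290)&(s<345)); j=f(k&(z>63)&(z<70)&(s>358)&(s<385)); sp=f(k&(z>39)&(z<45)&(s>205)&(s<222))
    print(n,st,s2,"jaw",j,"stop",sp); off.append((st.mean()+s2.mean())/2-(j.mean()+sp.mean())/2)
print(off)
if max(map(abs,off))<4: print(manip.sign_off())
E
```

```text
side [-482.04821683 -435.56838765] [-481.92724567 -435.15327574] jaw [-477.67488224 -436.67927293] stop [-480.06899076 -437.14100358]
top [-485.00122743 -438.4071774 ] [-485.46000132 -438.05595834] jaw [-480.65631188 -438.46049405] stop [-479.89769584 -438.66343603]
[np.float64(-0.7832440989560041), np.float64(-2.3116066713735677)]
the job is handed in; nothing more can be done
None
```

The long stone is clamped in the holder, flat on the bed between the stop and the sprung jaw. By force and position the jaw went back about 12–13 mm at most, short of its 16 mm hard end. I never moved the gripper near the other items, and I handed the job in at about 21 s.

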